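# Let down the spring of a hose-reel drum by its crank and ratchet pawl

## Robot

A 7-joint arm with a two-finger parallel gripper is mounted at the origin on a cart in front of the work surface, level with it; the furniture and walls round the work are solid. World frame = base frame: x ahead of the robot, y to its left, z up, the work surface at z = 0. Lengths are in m, angles in rad, forces in N, time in s.
With the tool pointing down it reaches from about 0.4 to 0.85 m from the base axis. Payload 4.5 kg.
Tool frame: the origin (TCP) lies between the finger pads; the fingertips stand 11 mm ahead of it and the grasp point (between the pads) lies 8 mm behind it (r.tip_reach is the distance from the TCP to the fingertips, in m); x points along the fingers, y is the direction in which the jaws open and shut, and the axes are right-handed (so a half turn about x gives the same grasp; the last joint's range is limited). The gripper opens to 88 mm and grips with 3 to 60 N. Pads are 18 mm wide; open, the fingers measure 123 mm over their backs; the gripper's body (75 mm by 187 mm) begins 45 mm behind the grasp point.
Start: joints at [-1.312, 0.689, -0.195, 1.565, 0.157, 0.902, -0.215], TCP at [0.139, 0.609, 0.25] pointing down, gripper open.
Joint ranges: [-3.01, 3.01], [-0.46, 2.08], [-1.47, 1.51], [0.13, 2.56], [-1, 4.14], [0.04, 2.09], [-2.66, 2.66]. Speed limits (rad/s): [2.57, 2.57, 3.14, 3.14, 3.14, 3.14, 3.14].

## Interface

Orientations are given as a unit quaternion [x, y, z, w].
In Python, from plant import r gives the robot as it stands.
- The arm moves only by the tool drive_tool, never from a script. Its argument "deltas" is a list of rows, each a list of 3 entries, a list of its own where there are three numbers: the turn, a rotation vector about the tool's x, y, z in degrees, then the shift along the tool's x, y, z in cm, then the finger opening in cm, from 0 to 8.81. A call has 1 to 12 rows; each row shifts and turns the commanded pose from where the row before left it, along the tool's axes as they then stand; what a row does not reach is not made up. A row lasts 1/12 s, in which the tool goes at most 41.7 mm and 7.16 degrees, less where a joint would pass 70% of its speed; a pose out of reach is approached as far as the arm can. A call is refused whole if a number of a shift passes 4.17 or a number of a turn 7.16, either way. A call with a gripper value outside its range is refused whole. The fingers move at their own pace and stop on an object; "force" is the grip in N (left out, the last holds). Time passes only in rows, so rows that do not move let the fingers close. It gives the time, the measured TCP pose, the force and the opening at its end, in the units of the state.
- r.get_state(): the state, without advancing time (a new reading comes with each control period).
- r.snapshot(name): name is "scene" or "top" or "wrist"; returns a dict with "color" (420x560x3 uint8, red, green, blue), "fov_y" (degrees; the focal length in pixels is half the picture's height over the tangent of half this angle, whatever the lens; pixels are square), "cx", "cy" (the principal point, pixels), "extrinsics" (4x4, takes a point from world to camera coordinates); the wrist camera has in their place "tool_from_camera" (4x4, takes a point from camera to tool coordinates, whose origin is the TCP and whose axes are the tool frame's). Camera axes: x right, y up, looking along -z (the intrinsics and any distortion apply to the point x, -y, -z); pixel columns grow to the right and rows downward; lengths in m; the calibration is good to about 2 mm. A picture is of the moment at which its call begins: read the wrist's pose just before it. There is no depth.
- r.finish_job(): hands the job in, once; it reports no verdict.
The state is a dict: "clock": time; "q": joint angles; "qd": joint speeds; "joint_torque": joint torques, N m; "tool_pos": TCP position; "eef_rot": TCP orientation; "contact_force": force on the tool from outside, world axes, zero at the start; "moment": the same for the moment, N m; "opening": opening from 0.0 (shut) to 1.0 (fully open).
Only numpy, scipy, OpenCV 4.12 (cv2) and the standard library are available. Lean on these libraries where they do the work, as an engineer would, in place of code of your own. Each camera call takes 0.05 s, during which the arm holds its last target. There are 200 camera calls.

## Task

The bare spring drum of this hose reel is still wound up and held by its ratchet: let the spring right down so that the reel can safely be taken apart. Throw the red pawl lever over to the left, wind the crank on a little until the pawl is relieved and springs clear of the ratchet wheel, then keep hold of the crank and let the drum turn back under control until you feel no more pull and the spring is completely slack before you let go, leaving the pawl lever thrown. Never force the ratchet wheel against the pawl, never let the drum run away or fly back by itself, and leave the oil can, the bush and the bearing alone.

Things in the scene. Friction and masses are not known exactly. Their poses are not given: they have to be found in the camera images.
- stand: Blue steel stand bolted to the bench, fixed: base plate 150 x 150 x 8 mm, two upright cheeks (up to 200 mm high) with the drum between them. Origin at bench height, under the axle, in the plane of the front cheek's front face; its x axis points along the axle from the crank side into the drum, y to the left as seen from the crank side, z up. The axle is 130 mm above the origin.
- drum: Grey drum, 120 mm across, spring inside; on its axle, in front of the cheek, a steel ratchet wheel (108 mm, 24 teeth, 0.26 rad apart, 8 mm deep) and the crank. Origin on the axle 130 mm above the stand's; x along the axle as the stand's. Winding on = clockwise seen from the crank side (+ about x; the crank's top goes to the stand's -y); the spring pulls it back the other way. Bearing drag 0.03 Nm.
- axle (a point): Point on the axle line at the crank grip's middle: the centre of the circle (radius 80 mm, upright, square to the stand's x) on which crank_grip travels. 94 mm in front of the front cheek, 130 mm above the bench. The crank's arm turns 31 to 40 mm in front of the cheek and reaches 92 mm from the axle line (222 mm above the bench at the top).
- crank_grip (a point): Middle of the crank's black grip, a sleeve 25 mm thick and 92 mm long that lies along the stand's x and turns freely on its pin, so a hand holding it need not turn. The crank's dark arm lies 54 mm behind this point (towards the drum), the ratchet wheel 77 mm. Wound, the spring pulls on the grip with about 6 to 18 N along its circle; the pull falls evenly with the turn and is nil when slack.
- pawl_lever (a joint): Throw-over lever of the pawl, rad: 0 leaning right over the wheel (pawl sprung into the wheel), 1.0 at its stop leaning left (pawl sprung clear). It stays where it is left; moving it takes about 0.3 Nm, 5 N at 60 mm from the pin. It only loads the pawl's spring: while the wheel presses on the pawl, the pawl stays caught; wound on by 0.1 rad or so, the pawl jumps clear by itself.
- lever_knob (a point): Centre of the red ball knob, 18 mm, at the top end of the flat steel pawl lever (9 to 20 mm wide), 72 mm from the lever's pin; it moves in an upright plane square to the stand's x, 23 mm in front of the front cheek. At 0 it leans 0.44 rad from upright to the stand's -y side, at 1.0 it leans 0.56 rad to +y. Push it over from the -y side.
- pawl_pin (a point): Axis of the pin on which the pawl lever and the pawl both turn, at the front of the lever: 48 mm to the left (stand's +y) of the axle, 180 mm above the bench, 23 mm in front of the front cheek.
- pawl: Dark steel pawl behind the lever on the same pin, 46 mm from pin to nose, reaching to the stand's -y over the top of the ratchet wheel; caught, it holds the wheel from turning back. Origin on the pin.
- pawl_nose (a point): Tip of the pawl. Caught in the ratchet wheel it is 178 mm above the bench; clear, with the lever thrown, it stands about 203 mm above the bench. How far the drum is wound differs every time (from 0.4 turns to nearly 1.2 turns) and is marked nowhere: only the pull on the crank tells when the spring is slack.
- oil_can: Red pump oiler with a bent spout, 72 x 156 x 157 mm, standing on the bench to the right of the stand; leave it alone. Origin under its middle.
- brass_bush: Brass bush, 52 x 94 x 52 mm, lying on the bench; leave it alone. Origin under its middle.
- bearing: Ball bearing, 72 mm across, 18 mm high, lying flat on the bench; leave it alone. Origin under its middle.

How it is judged:
By the outcome, as a careful person would: the job done as asked, in the order asked, and still so for the second after the job is handed in, with the robot touching nothing.
It also fails if it takes over 72 s, if anything falls off the work surface, if the arm or the gripper's body presses on something with over 40 N, if the wrist force passes 120 N, or if a joint passes its speed limit or range.

## Working session

There is one attempt and no reset: what is moved stays moved. The work goes in short steps, Python scripts to look and compute and a tool call to move; the robot and the scene stay as the last step left them, time stands still between calls to the robot, and variables do not carry over. Pictures are saved under pics/ and viewed, about 8 in all and at most 12, crops included, and the job is handed in when it is done.

Besides the shell and the picture viewer there is one more tool, called after "Emit:" in YAML: its name, and indented under it one key for each argument. drive_tool: Moves the arm, as the interface text tells. Its arguments: {"type":"object","properties":{"deltas":{"type":"array","items":{"type":"array"}},"force":{"type":"number"}},"required":["deltas"]}

```bash
mkdir -p pics; ls
python3 - <<'E'
from plant import r
import cv2,numpy as np
s=r.get_state();print(s)
for n in("scene","top"):
    d=r.snapshot(n);cv2.imwrite(f"pics/{n}0.png",d["color"][:,:,::-1]);np.savez(f"{n}0.npz",**{k:d[k] for k in("fov_y","cx","cy","extrinsics")});print(n,d["fov_y"],d["cx"],d["cy"],d["extrinsics"],d.keys())
E
```

```text
pics
{'clock': 0.0, 'q': array([-1.31220839,  0.68998782, -0.19451414,  1.56640582,  0.15730623,
        0.90247787, -0.2151142 ]), 'qd': array([ 8.30767107e-05,  1.89934359e-04, -5.59986686e-05, -2.03587392e-04,
        4.02013346e-04, -7.72884428e-04, -9.66457617e-04]), 'joint_torque': array([ 1.81210989e-04, -5.27561867e+01, -1.26661599e+00, -1.53421569e+01,
       -5.25740872e-02,  6.52274684e-03,  1.71799438e-04]), 'tool_pos': array([0.13921851, 0.60864002, 0.24889116]), 'eef_rot': array([ 0.07861219,  0.70267315, -0.07994491,  0.70262322]), 'contact_force': array([-0.33215107, -0.08299582, -0.11529659]), 'moment': array([0.0171771 , 0.03717547, 0.02930033]), 'opening': 0.9974408446021678}
scene 56.34856502121392 274.09301419990993 201.16082646891257 [[ 0.78355752 -0.62106093  0.01791469 -0.34014099]
 [ 0.29174021  0.39322326  0.87193068 -0.30017541]
 [-0.54856655 -0.67798141  0.48930149 -0.65683716]
 [ 0.          0.          0.          1.        ]] dict_keys(['color', 'fov_y', 'cx', 'cy', 'extrinsics'])
top 57.63406826234331 273.19488162689373 205.3520786509914 [[-0.01111307 -0.99980954 -0.01604307  0.06257958]
 [ 0.99323627 -0.01289162  0.11539293 -0.50976231]
 [-0.11557777 -0.01465218  0.99319036 -0.95052992]
 [ 0.          0.          0.          1.        ]] dict_keys(['color', 'fov_y', 'cx', 'cy', 'extrinsics'])
```

View pics/scene0.png

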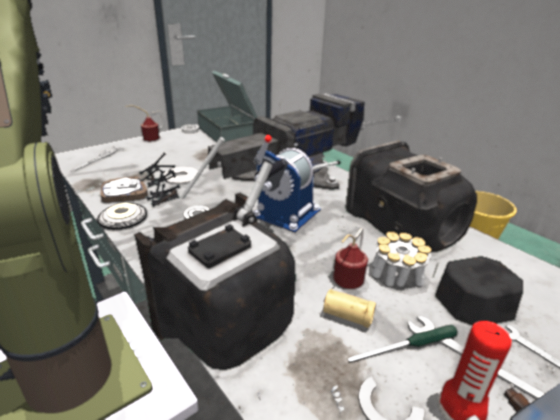

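View pics/top0.png

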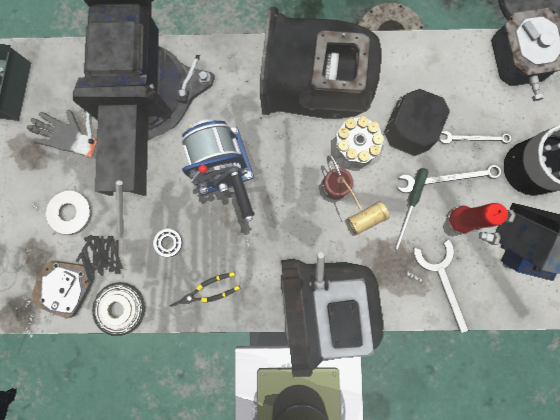

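Run:
```python
import cv2
a=cv2.imread("pics/top0.png")[110:250,160:280];b=cv2.imread("pics/scene0.png")[120:240,215:335]
a=cv2.resize(a,None,fx=3.33,fy=3.33,interpolation=cv2.INTER_CUBIC);a=cv2.resize(a,(480,560));b=cv2.resize(b,(320,320),interpolation=cv2.INTER_CUBIC)
cv2.imwrite("pics/topc.png",a)
b=cv2.imread("pics/scene0.png")[120:240,215:335];b=cv2.resize(b,(600,600),interpolation=cv2.INTER_CUBIC);cv2.imwrite("pics/scenec.png",b)
```

```text
(no output)
```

View pics/topc.png

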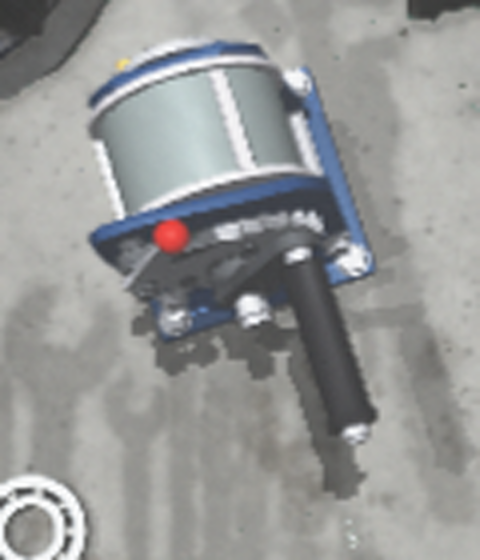

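View pics/scenec.png

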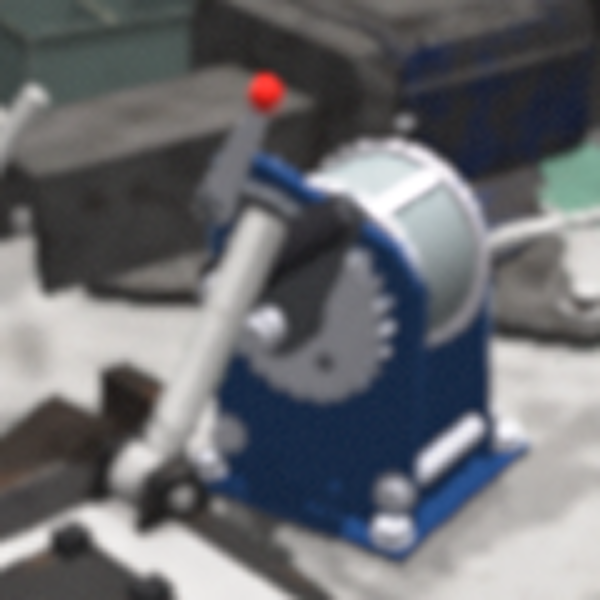

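```bash
cat > h.py <<'E'
import numpy as np,cv2
from scipy.optimize import least_squares
from scipy.spatial.transform import Rotation as R
class Cam:
    def __init__(s,fov,cx,cy,E): s.f=210/np.tan(np.radians(fov)/2);s.cx=cx;s.cy=cy;s.E=E
    def px(s,p):
        c=s.E[:3,:3]@p+s.E[:3,3];return np.array([s.cx+s.f*c[0]/-c[2],s.cy-s.f*c[1]/-c[2]])
def load(n):
    d=np.load(n+"0.npz");return Cam(float(d["fov_y"]),float(d["cx"]),float(d["cy"]),d["extrinsics"])
def tri(obs):
    return least_squares(lambda p:np.concatenate([c.px(p)-u for c,u in obs]),[.55,.1,.1])
E
cat > fit.py <<'E'
from h import *
T,S=load("top"),load("scene")
for n,a,b in(("knob",(202.75,169),(268.2,138.4)),("nut",(222.5,187.5),(268.6,185)),("FRcorner",(253,178),(295.4,232)),("BRcorner",(236.25,127),(320.4,209.6))):
    q=tri([(T,a),(S,b)]);print(n,q.x,q.cost)
def W(v,p):
    c,s=np.cos(v[2]),np.sin(v[2]);return np.array([v[0]+c*p[0]-s*p[1],v[1]+s*p[0]+c*p[1],p[2]])
def model(v):
    a=v[3] # crank angle from up, toward -y
    y,z=-.08*np.sin(a),.13+.08*np.cos(a)
    k=(-.023,.048-.072*np.sin(.44),.18+.072*np.cos(.44))
    return [(T,k,(202.75,169)),(S,k,(268.2,138.4)),(T,(-.148,y,z),(248.5,217)),(T,(-.040,y,z+.0),(234.5,174)),
     (T,(v[4],0,.13),(222.5,187.5)),(S,(v[4],0,.13),(268.6,185)),
     (T,(v[5],-.075,.008),(253,178)),(S,(v[5],-.075,.008),(295.4,232)),(T,(v[5]+.15,-.075,.008),(236.25,127)),(S,(v[5]+.15,-.075,.008),(320.4,209.6)),(T,(v[5],.075,.008),(201.25,195))]
f=lambda v:np.concatenate([c.px(W(v,p))-u for c,p,u in model(v)])
q=least_squares(f,[.55,.1,.2,.8,-.05,-.02],loss="soft_l1");v=q.x;print(v,np.degrees(v[2:4]));print(f(v).reshape(-1,2).round(1))
a=v[3]
for n,p in(("axle",(-.094,0,.13)),("grip",(-.094,-.08*np.sin(a),.13+.08*np.cos(a))),("pin",(-.023,.048,.18))):print(n,W(v,p))
E
python3 fit.py
```

```text
knob [0.5618472  0.1943491  0.24766077] 0.30359614826118564
nut [0.54381969 0.1702539  0.13289912] 1.5009772148954172
FRcorner [0.58966891 0.10831378 0.00296509] 0.8706125646399684
BRcorner [0.72971382 0.15407484 0.00181921] 0.13244482389253032
[ 0.59002468  0.1859243   0.31115085  0.49317047 -0.04744479 -0.027682  ] [17.82763074 28.25658633]
[[ 0.  -0.6]
 [-0.6  0.8]
 [ 0.9  2.7]
 [-0.7 -1.9]
 [ 0.4 -1.2]
 [-1.2  0.8]
 [ 1.3  0. ]
 [-1.2 -0.7]
 [ 0.7 -0.9]
 [ 0.2 -1.4]
 [-0.8  0.9]]
axle [0.50053839 0.15714578 0.13      ]
grip [0.51213358 0.12109073 0.20046691]
pin [0.55343368 0.22457788 0.18      ]
```

```bash
cat >> h.py <<'E'
YAW=.311; X0=np.array([.590,.186,0.])
Sx=np.array([np.cos(YAW),np.sin(YAW),0]);Sy=np.array([-np.sin(YAW),np.cos(YAW),0]);Sz=np.array([0,0,1.])
def W(p): return X0+p[0]*Sx+p[1]*Sy+p[2]*Sz
def inS(w): d=np.asarray(w)-X0;return np.array([d@Sx,d@Sy,d[2]])
def tgtR(tilt,sgn=1):
    x=-np.cos(tilt)*Sz+np.sin(tilt)*Sx; y=sgn*Sy
    return R.from_matrix(np.stack([x,y,np.cross(x,y)],1))
def st(s):
    Rt=R.from_quat(s["eef_rot"]);print("t",round(s["clock"],2),"tcpS mm",(1000*inS(s["tool_pos"])).round(1),"F_S",(np.array([Sx,Sy,Sz])@s["contact_force"]).round(2),"open",round(s["opening"],3),"q",s["q"].round(2));return Rt
E
python3 - <<'E'
from h import *
from plant import r
T,S=load("top"),load("scene")
q=tri([(T,(320,257)),(S,(267,163))]);print("rod",q.x,q.cost)
s=r.get_state();Rt=st(s)
print(Rt.as_matrix().round(2))
for sg in(1,-1):
    print(sg,np.degrees((Rt.inv()*tgtR(np.radians(10),sg)).as_rotvec()))
t=W((-.023,-.03,.33));print(t, Rt.inv().apply(t-s["tool_pos"])*100)
E
```

```text
rod [ 0.38424572 -0.03183126  0.30763425] 0.4657557027331143
t 0.1 tcpS mm [-299.8  540.4  249. ] F_S [-0.03 -0.   -0.27] open 0.999 q [-1.31  0.69 -0.19  1.57  0.16  0.9  -0.22]
[[-0.    0.22  0.97]
 [-0.    0.97 -0.22]
 [-1.   -0.    0.  ]]
1 [-30.60950113  -9.7766713    2.77050772]
-1 [148.81559043   3.69606529  13.04281349]
[0.57728368 0.15040091 0.33      ] [ -8.03455526 -34.93130894  52.91584019]
```

Emit:
drive_tool:
  deltas:
    - [[-5.1,-1.63,0.46],[-1.5,0,0],0]
    - [[-5.1,-1.63,0.46],[-1.5,0,0],0]
    - [[-5.1,-1.63,0.46],[-1.5,0,0],0]
    - [[-5.1,-1.63,0.46],[-1.5,0,0],0]
    - [[-5.1,-1.63,0.46],[-1.5,0,0],0]
    - [[-5.1,-1.63,0.46],[-1.5,0,0],0]
    - [[0,0,0],[0,0,0],0]
  force: 20

```text
clock: 0.68
tool_pos: [0.1308, 0.6089, 0.3419]
eef_rot: [-0.099, 0.634, 0.122, 0.757]
contact_force: [-0.5, 0.6, 1.0]
opening: 0.493
```

```bash
cat > go.py <<'E'
import sys
from h import *
from plant import r
s=r.get_state();Rt=st(s)
# target tcp in stand mm, tilt deg
a=[float(v) for v in sys.argv[1:]]
t=W(np.array(a[:3])/1000);G=tgtR(np.radians(a[3] if len(a)>3 else 10))
print("turn",np.degrees((Rt.inv()*G).as_rotvec()).round(2),"shift cm",(100*Rt.inv().apply(t-s["tool_pos"])).round(2))
E
python3 go.py -150 -30 335
```

```text
t 0.68 tcpS mm [-307.8  543.1  341.9] F_S [-0.29  0.77  1.05] open 0.493 q [-1.36  0.56 -0.27  1.54  0.36  1.03  0.12]
turn [ 0.23  0.11 -0.36] shift cm [  3.09 -57.39  15.18]
```

Emit:
drive_tool:
  deltas:
    - [[0,0,0],[0.17,-3.2,0.84],0]
    - [[0,0,0],[0.17,-3.2,0.84],0]
    - [[0,0,0],[0.17,-3.2,0.84],0]
    - [[0,0,0],[0.17,-3.2,0.84],0]
    - [[0,0,0],[0.17,-3.2,0.84],0]
    - [[0,0,0],[0.17,-3.2,0.84],0]
    - [[0,0,0],[0.17,-3.2,0.84],0]
    - [[0,0,0],[0.17,-3.2,0.84],0]
    - [[0,0,0],[0.17,-3.2,0.84],0]
    - [[0,0,0],[0.17,-3.2,0.84],0]
    - [[0,0,0],[0.17,-3.2,0.84],0]
    - [[0,0,0],[0.17,-3.2,0.84],0]

```text
clock: 1.68
tool_pos: [0.3488, 0.2717, 0.3356]
eef_rot: [-0.098, 0.636, 0.118, 0.757]
contact_force: [0.1, 0.5, -0.8]
opening: 0.002
```

Emit:
drive_tool:
  deltas:
    - [[0,0,0],[0.17,-3.2,0.84],0]
    - [[0,0,0],[0.17,-3.2,0.84],0]
    - [[0,0,0],[0.17,-3.2,0.84],0]
    - [[0,0,0],[0.17,-3.2,0.84],0]
    - [[0,0,0],[0.17,-3.2,0.84],0]
    - [[0,0,0],[0.17,-3.2,0.84],0]
    - [[0,0,0],[0,0,0],0]
    - [[0,0,0],[0,0,0],0]

```text
clock: 2.35
tool_pos: [0.4563, 0.1043, 0.3339]
eef_rot: [-0.096, 0.636, 0.116, 0.757]
contact_force: [-0.1, 0.6, -0.9]
opening: 0.006
```

```bash
python3 go.py -23 -30 300
python3 - <<'E'
from h import *
from plant import r
s=r.get_state();d=r.snapshot("wrist");print(d["fov_y"],d["cx"],d["cy"])
M=np.eye(4);M[:3,:3]=R.from_quat(s["eef_rot"]).as_matrix();M[:3,3]=s["tool_pos"]
E=np.linalg.inv(M@d["tool_from_camera"]);np.savez("w10.npz",fov_y=d["fov_y"],cx=d["cx"],cy=d["cy"],extrinsics=E)
im=d["color"][:,:,::-1];cv2.imwrite("pics/w1.png",im)
c=load("w1")
for n,p in(("knob",(-.023,.017,.245)),("pin",(-.023,.048,.18)),("nut",(-.047,0,.13)),("gripend",(-.14,-.038,.2)),("gripbase",(-.048,-.038,.2))):print(n,c.px(W(p)).round(1))
E
```

```text
t 2.35 tcpS mm [-152.2  -36.9  333.9] F_S [ 0.07  0.59 -0.94] open 0.006 q [-0.13  0.31 -0.27  2.04  0.15  0.64  1.39]
turn [-0.48 -0.07 -0.03] shift cm [ 5.57  0.79 12.14]
64.90358863161734 282.2027384507712 211.7949338706798
knob [343.  331.1]
pin [362.2 282.2]
nut [313.7 237.8]
gripend [279.5 190.1]
gripbase [280.7 276.5]
```

View pics/w1.png

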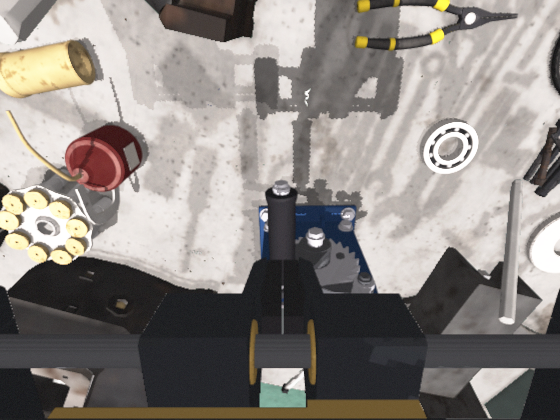

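Emit:
drive_tool:
  deltas:
    - [[0,0,0],[0.45,0.1,2.54],0]
    - [[0,0,0],[0.45,0.1,2.54],0]
    - [[0,0,0],[0.45,0.1,2.54],0]
    - [[0,0,0],[0.45,0.1,2.54],0]
    - [[0,0,0],[0.45,0.1,2.54],0]
    - [[0,0,0],[1.77,0,-0.31],0]
    - [[0,0,0],[1.77,0,-0.31],0]
    - [[0,0,0],[1.77,0,-0.31],0]
    - [[0,0,0],[1.77,0,-0.31],0]
    - [[0,0,0],[1.77,0,-0.31],0]
    - [[0,0,0],[0,0,0],0]
    - [[0,0,0],[0,0,0],0]

```text
clock: 3.4
tool_pos: [0.5759, 0.1526, 0.2442]
eef_rot: [-0.099, 0.636, 0.12, 0.756]
contact_force: [-0.6, 1.0, 0.3]
opening: 0.006
```

```bash
python3 go.py -23 55 244
python3 - <<'E'
from h import *
from plant import r
d=r.snapshot("scene");b=d["color"][90:230,215:335,::-1];cv2.imwrite("pics/s1.png",cv2.resize(b,(514,600),interpolation=cv2.INTER_CUBIC))
E
```

```text
t 3.4 tcpS mm [-23.6 -27.5 244.2] F_S [-0.26  1.1   0.28] open 0.006 q [-0.21  0.59 -0.21  1.83  0.23  0.57  1.33]
turn [ 0.08 -0.11 -0.14] shift cm [0.05 8.25 0.07]
```

View pics/s1.png

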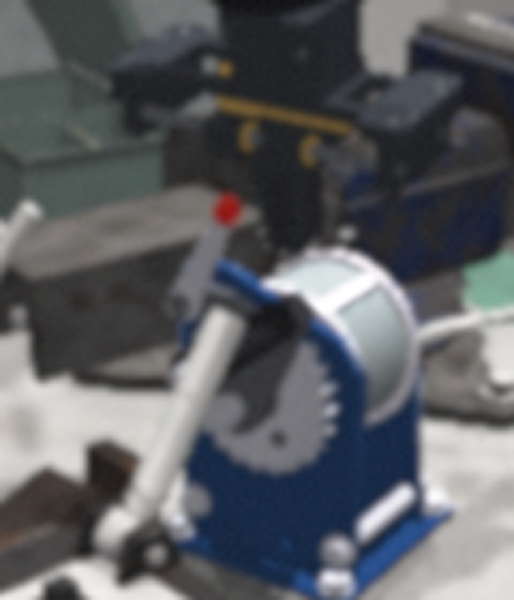

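Emit:
drive_tool:
  deltas:
    - [[0,0,0],[0,0.9,0],0]
    - [[0,0,0],[0,0.9,0],0]
    - [[0,0,0],[0,0.7,0],0]
    - [[0,0,0],[0,0.7,0],0]
    - [[0,0,0],[0,0.7,0],0]
    - [[0,0,0],[0,0.7,0],0]
    - [[0,0,0],[0,0.7,0],0]
    - [[0,0,0],[0,0.7,0],0]

```text
clock: 4.12
tool_pos: [0.559, 0.2087, 0.2455]
eef_rot: [-0.099, 0.634, 0.119, 0.757]
contact_force: [1.8, -3.3, 2.9]
opening: 0.006
```

Emit:
drive_tool:
  deltas:
    - [[0,0,0],[0,0.5,0],0]
    - [[0,0,0],[0,0.5,0],0]
    - [[0,0,0],[0,0.3,0],0]
    - [[0,0,0],[0,0.2,0],0]

```text
clock: 4.45
tool_pos: [0.5541, 0.2227, 0.2446]
eef_rot: [-0.099, 0.635, 0.119, 0.757]
contact_force: [2.6, -2.5, -1.6]
opening: 0.005
```

```bash
python3 go.py -23 60 244
```

```text
t 4.45 tcpS mm [-22.9  46.  244.6] F_S [ 1.74 -3.15 -1.62] open 0.005 q [-0.37  0.59 -0.17  1.83  0.23  0.57  1.19]
turn [-0.    0.01 -0.07] shift cm [ 0.06  1.4  -0.02]
```

Emit:
drive_tool:
  deltas:
    - [[0,0,0],[0,0.4,0],0]
    - [[0,0,0],[0,0.4,0],0]
    - [[0,0,0],[0,0.3,0],0]
    - [[0,0,0],[0,0.2,0],0]

```text
clock: 4.78
tool_pos: [0.5493, 0.2343, 0.2443]
eef_rot: [-0.099, 0.636, 0.119, 0.756]
contact_force: [1.0, -6.0, -2.8]
opening: 0.006
```

Emit:
drive_tool:
  deltas:
    - [[0,0,0],[0,0.2,0],0]
    - [[0,0,0],[0,0.1,0],0]

```text
clock: 4.95
tool_pos: [0.5486, 0.2369, 0.2445]
eef_rot: [-0.099, 0.636, 0.118, 0.756]
contact_force: [1.7, -5.1, -2.5]
opening: 0.004
```

```bash
python3 go.py -23 60 244
```

```text
t 4.95 tcpS mm [-23.8  61.1 244.5] F_S [ 0.05 -5.33 -2.46] open 0.004 q [-0.4   0.59 -0.16  1.83  0.23  0.57  1.17]
turn [-0.04 -0.1  -0.  ] shift cm [ 0.06 -0.11  0.07]
```

Emit:
drive_tool:
  deltas:
    - [[0,0,0],[0,0.2,0],0]
    - [[0,0,0],[0,0.1,0],0]

```text
clock: 5.12
tool_pos: [0.5478, 0.2393, 0.2444]
eef_rot: [-0.099, 0.636, 0.118, 0.756]
contact_force: [2.4, -4.8, -4.3]
opening: 0.004
```

Emit:
drive_tool:
  deltas:
    - [[0,0,0],[0,0.2,0],0]
    - [[0,0,0],[0,0.1,0],0]

```text
clock: 5.28
tool_pos: [0.5476, 0.2396, 0.2443]
eef_rot: [-0.1, 0.636, 0.116, 0.756]
contact_force: [3.5, -10.7, -1.8]
opening: 0.006
```

```bash
python3 go.py -23 60 244
```

```text
t 5.28 tcpS mm [-23.9  64.  244.3] F_S [  0.09 -11.28  -1.8 ] open 0.006 q [-0.42  0.6  -0.15  1.82  0.24  0.57  1.16]
turn [-0.15 -0.14  0.23] shift cm [ 0.05 -0.4   0.09]
```

Emit:
drive_tool:
  deltas:
    - [[0,0,0],[0,-1.0,0],0]
    - [[0,0,0],[-1.87,0,0.33],0]
    - [[0,0,0],[-1.87,0,0.33],3]
    - [[0,0,0],[-1.87,0,0.33],6]
    - [[0,0,0],[-1.87,0,0.33],6]
    - [[0,0,0],[-0.25,-1.85,-1.44],6]
    - [[0,0,0],[-0.25,-1.85,-1.44],6]
    - [[0,0,0],[-0.25,-1.85,-1.44],6]
    - [[0,0,0],[-0.25,-1.85,-1.44],6]
    - [[0,0,0],[-0.25,-1.85,-1.44],6]
    - [[0,0,0],[0,0,0],6]
    - [[0,0,0],[0,0,0],6]

```text
clock: 6.28
tool_pos: [0.5092, 0.1239, 0.3214]
eef_rot: [-0.098, 0.634, 0.119, 0.757]
contact_force: [-0.0, -0.3, 0.7]
opening: 0.68
```

```bash
python3 go.py -97 -38 192
python3 - <<'E'
from h import *
from plant import r
s=r.get_state();d=r.snapshot("wrist")
M=np.eye(4);M[:3,:3]=R.from_quat(s["eef_rot"]).as_matrix();M[:3,3]=s["tool_pos"]
E=np.linalg.inv(M@d["tool_from_camera"]);np.savez("w20.npz",fov_y=d["fov_y"],cx=d["cx"],cy=d["cy"],extrinsics=E)
a=d["color"][:,:,::-1];c=load("w2")
b=cv2.resize(r.snapshot("scene")["color"][90:230,215:335,::-1],(360,420),interpolation=cv2.INTER_CUBIC)
cv2.imwrite("pics/w2.png",cv2.resize(np.hstack([a,b]),(800,365)))
for n,p in(("pin",(-.023,.048,.18)),("nut",(-.047,0,.13)),("gripend",(-.14,-.038,.2)),("gripmid",(-.094,-.038,.2))):print(n,(c.px(W(p))*800/920).round(1))
E
```

```text
t 6.28 tcpS mm [-95.9 -34.4 321.4] F_S [-0.12 -0.28  0.7 ] open 0.68 q [-0.17  0.4  -0.23  1.93  0.16  0.66  1.39]
turn [-0.06  0.14 -0.16] shift cm [12.71 -0.4  -2.38]
pin [319.9 212.7]
nut [272.8 172.6]
gripend [239.3 109.5]
gripmid [239.9 160.3]
```

View pics/w2.png

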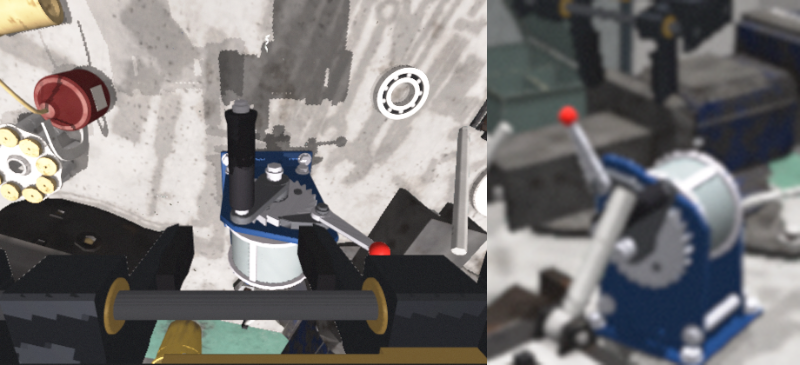

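Emit:
drive_tool:
  deltas:
    - [[0,0,0],[2.1,-0.06,-0.4],6]
    - [[0,0,0],[2.1,-0.06,-0.4],6]
    - [[0,0,0],[2.1,-0.06,-0.4],6]
    - [[0,0,0],[2.1,-0.06,-0.4],6]
    - [[0,0,0],[2.1,-0.06,-0.4],6]
    - [[0,0,0],[2.1,-0.06,-0.4],6]
    - [[0,0,0],[0,0,0],6]
    - [[0,0,0],[0,0,0],6]

```text
clock: 7.05
tool_pos: [0.5086, 0.1213, 0.1918]
eef_rot: [-0.099, 0.635, 0.12, 0.756]
contact_force: [-0.3, 0.1, -0.6]
opening: 0.684
```

```bash
python3 go.py -97 -38 192
```

```text
t 7.05 tcpS mm [-97.3 -36.7 191.8] F_S [-0.24  0.2  -0.63] open 0.684 q [-0.24  0.6  -0.13  2.09  0.26  0.29  1.3 ]
turn [ 0.1  -0.03 -0.15] shift cm [-0.01 -0.13  0.03]
```

```bash
cat > fk.py <<'E'
from h import *
import itertools
D=[([-1.31220839,.68998782,-.19451414,1.56640582,.15730623,.90247787,-.2151142],W(np.array([-299.8,540.4,249])/1000))]
for q,p in(([-1.36,.56,-.27,1.54,.36,1.03,.12],(-307.8,543.1,341.9)),([-.13,.31,-.27,2.04,.15,.64,1.39],(-152.2,-36.9,333.9)),([-.21,.59,-.21,1.83,.23,.57,1.33],(-23.6,-27.5,244.2)),([-.37,.59,-.17,1.83,.23,.57,1.19],(-22.9,46,244.6)),([-.42,.6,-.15,1.82,.24,.57,1.16],(-23.9,64,244.3)),([-.17,.4,-.23,1.93,.16,.66,1.39],(-95.9,-34.4,321.4)),([-.24,.6,-.13,2.09,.26,.29,1.3],(-97.3,-36.7,191.8))):
    D.append((q,W(np.array(p)/1000)))
def fk(v,sg,q):
    h,Lu,Lf,Lt,a,b,c,d=v;p=np.array([0,0,h]);Z=lambda t:R.from_euler('z',t)
    Y=lambda t:R.from_euler('y',t)
    r=Z(sg[0]*q[0]);p=p+r.apply([d,0,0]);r=r*Y(q[1])*Z(sg[1]*q[2]);p=p+r.apply([a,0,Lu]);r=r*Y(q[3]);p=p+r.apply([b,0,Lf])
    r=r*Z(sg[2]*q[4])*Y(q[5]);p=p+r.apply([c,0,Lt]);return p,r*Z(sg[3]*q[6])
def fit():
    best=None
    for s in itertools.product((-1,),(1,-1),(1,-1),(1,)):
        dn=[tgtR(np.radians(10)).as_matrix()[:,0]]*8;dn[0]=np.array([0,0,-1.])
        def res(v):
            o=[]
            for (q,p),x in zip(D,dn):
                P,r=fk(v,s,q);o+=list(P-p)+list(.3*(r.apply([0,0,1])-x))
            return o
        z=least_squares(res,[.3,.4,.4,.25,0,0,0,0])
        if best is None or z.cost<best[0]:best=(z.cost,s,z.x,np.array(z.fun).reshape(-1,6))
    return best
if __name__=="__main__":
    c,s,v,f=fit();print(c,s,v.round(3));print((1000*f).round(0))
    lo=np.array([-3.01,-.46,-1.47,.13,-1,.04,-2.66]);hi=np.array([3.01,2.08,1.51,2.56,4.14,2.09,2.66])
    q0=np.array(D[-1][0]);
    for tilt in(10,0,-10,-20):
        G=tgtR(np.radians(tilt));x=G.as_matrix()[:,0]
        for ang in(0,90,180,270):
            g=np.array([-.098,-.08*np.sin(np.radians(ang)),.13+.08*np.cos(np.radians(ang))])
            t=W(g)+.008*x
            y=G.as_matrix()[:,1]
            def res(q):
                P,r=fk(v,s,q);return np.concatenate([(P-t)*10,(r.apply([0,0,1])-x)*3,.01*(q-q0)])
            z=least_squares(res,np.clip(q0,lo+.01,hi-.01),bounds=(lo,hi));print(tilt,ang,z.x.round(2),"err",(np.linalg.norm(z.fun[:3])*100).round(1))
E
python3 fk.py
```

```text
0.00022789885280529866 (-1, -1, -1, 1) [0.332 0.574 0.305 0.275 0.046 0.034 0.141 0.15 ]
[[-12.   2.   7.  -0.  -1.   0.]
 [  3.   1.   2.  -1.   2.  -0.]
 [  1.  -4.   2.  -2.   0.  -0.]
 [ -1.  -2.  -2.  -1.   1.  -0.]
 [ -4.   2.  -3.  -1.   1.  -0.]
 [ -0.   5.  -6.   1.  -2.   0.]
 [ -4.  -1.  -4.  -2.  -0.  -0.]
 [  6.  -0.   6.  -1.   1.  -0.]]
10 0 [-0.34  0.59 -0.1   2.11  0.25  0.29  1.3 ] err 0.0
10 90 [-0.19  0.75 -0.05  2.15  0.24  0.07  1.3 ] err 0.0
10 180 [-0.3   0.92 -0.    2.08  0.    0.04  1.3 ] err 13.6
10 270 [-0.53  0.75  0.03  2.14  0.16  0.08  1.3 ] err 0.0
0 0 [-0.28  0.66 -0.19  1.97  0.23  0.53  1.3 ] err 0.0
0 90 [-0.17  0.81 -0.13  2.01  0.28  0.34  1.3 ] err 0.0
0 180 [-0.35  0.96 -0.04  2.04  0.24  0.15  1.3 ] err 0.0
0 270 [-0.47  0.81 -0.12  2.01  0.26  0.34  1.3 ] err 0.0
-10 0 [-0.26  0.75 -0.2   1.84  0.17  0.74  1.3 ] err 0.0
-10 90 [-0.15  0.88 -0.16  1.87  0.24  0.59  1.3 ] err 0.0
-10 180 [-0.31  1.02 -0.15  1.89  0.28  0.42  1.3 ] err 0.0
-10 270 [-0.41  0.88 -0.21  1.87  0.22  0.58  1.3 ] err 0.0
-20 0 [-0.26  0.84 -0.19  1.73  0.13  0.94  1.3 ] err 0.0
-20 90 [-0.15  0.97 -0.15  1.74  0.2   0.81  1.3 ] err 0.0
-20 180 [-0.27  1.1  -0.18  1.74  0.22  0.67  1.3 ] err 0.0
-20 270 [-0.38  0.97 -0.23  1.73  0.16  0.8   1.3 ] err 0.0
```

```bash
python3 go.py -110.7 -38 192 -5
```

```text
t 7.05 tcpS mm [-97.3 -36.7 191.8] F_S [-0.24  0.2  -0.63] open 0.684 q [-0.24  0.6  -0.13  2.09  0.26  0.29  1.3 ]
turn [ 0.12 14.97 -0.14] shift cm [-0.25 -0.12 -1.32]
```

Turn first, then fine-tune and close.

Emit:
drive_tool:
  deltas:
    - [[0,5,0],[-0.1,-0.04,-0.44],6]
    - [[0,5,0],[-0.05,-0.04,-0.44],6]
    - [[0,5,0],[0,-0.04,-0.44],6]
    - [[0,0,0],[0,0,0],5]
    - [[0,0,0],[0,0,0],5]

```text
clock: 7.47
tool_pos: [0.498, 0.1155, 0.1937]
eef_rot: [-0.113, 0.727, 0.106, 0.669]
contact_force: [-0.0, -0.4, 0.0]
opening: 0.575
```

```bash
python3 go.py -110.7 -38 192 -5
```

```text
t 7.47 tcpS mm [-109.1  -38.9  193.7] F_S [-0.13 -0.4   0.03] open 0.575 q [-0.19  0.66 -0.21  1.89  0.19  0.7   1.37]
turn [ 0.02  0.34 -0.13] shift cm [ 0.18  0.09 -0.14]
```

Emit:
drive_tool:
  deltas:
    - [[0,0,0],[0.15,0,-0.1],4]
    - [[0,0,0],[0,0,0],3]
    - [[0,0,0],[0,0,0],2]
    - [[0,0,0],[0,0,0],2]
    - [[0,0,0],[0,0,0],2]
    - [[0,0,0],[0,0,0],2]
  force: 50

```text
clock: 7.97
tool_pos: [0.4945, 0.1148, 0.1915]
eef_rot: [-0.114, 0.728, 0.106, 0.667]
contact_force: [-3.1, 1.5, 2.1]
opening: 0.254
```

```bash
python3 go.py -110.7 -38 192 -5
```

```text
t 7.97 tcpS mm [-112.7  -38.6  191.5] F_S [-2.49  2.35  2.06] open 0.254 q [-0.19  0.66 -0.21  1.9   0.19  0.69  1.37]
turn [ 0.05 -0.   -0.13] shift cm [-0.07  0.06  0.19]
```

Emit:
drive_tool:
  deltas:
    - [[0,0,0],[0,0,0],2]
    - [[0,0,0],[0.1,-0.17,0.01],2]
    - [[0,0,0],[0.1,-0.17,0.01],2]
    - [[0,0,0],[0.11,-0.17,0.01],2]

```text
clock: 8.3
tool_pos: [0.4959, 0.1107, 0.1887]
eef_rot: [-0.113, 0.729, 0.106, 0.667]
contact_force: [-5.4, 4.4, 7.8]
opening: 0.255
```

```bash
python3 go.py -110.7 -38 192 -5
```

```text
t 8.3 tcpS mm [-112.6  -42.9  188.7] F_S [-3.85  5.81  7.76] open 0.255 q [-0.18  0.67 -0.21  1.9   0.2   0.69  1.37]
turn [ 0.08 -0.01 -0.19] shift cm [-0.34  0.49  0.16]
```

Emit:
drive_tool:
  deltas:
    - [[0,0,0],[0.11,-0.17,0.01],2]
    - [[0,0,0],[0.11,-0.16,0.01],2]
    - [[0,0,0],[0.12,-0.16,0.01],2]
    - [[0,0,0],[0.12,-0.16,0.01],2]
    - [[0,0,0],[0,0,0],2]
    - [[0,0,0],[0,0,0],2]

```text
clock: 8.8
tool_pos: [0.498, 0.1043, 0.184]
eef_rot: [-0.113, 0.729, 0.106, 0.667]
contact_force: [-4.2, 4.5, 7.2]
opening: 0.261
```

```bash
python3 go.py -110.7 -38 192 -5
python3 - <<'E'
from h import *
from plant import r
b=cv2.resize(r.snapshot("scene")["color"][130:220,225:315,::-1],(400,400),interpolation=cv2.INTER_CUBIC)
a=cv2.resize(r.snapshot("top")["color"][130:230,170:270,::-1],(400,400),interpolation=cv2.INTER_CUBIC)
cv2.imwrite("pics/p3.png",np.hstack([a,b]))
E
```

```text
t 8.8 tcpS mm [-112.6  -49.6  184. ] F_S [-2.65  5.56  7.18] open 0.261 q [-0.17  0.67 -0.21  1.9   0.2   0.68  1.38]
turn [ 0.06 -0.01 -0.18] shift cm [-0.81  1.16  0.12]
```

View pics/p3.png

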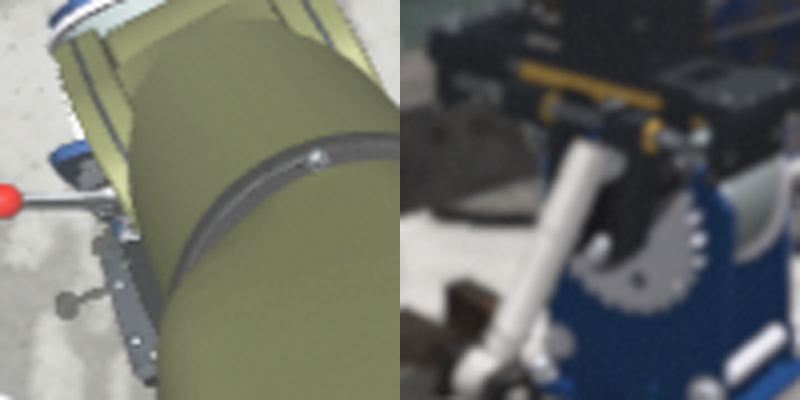

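```bash
cat > arc.py <<'E'
import sys
from h import *
from plant import r
# arc.py step n [cy cz] : rows for unwinding; grasp point tracked on circle about (cy,cz)
step,n=float(sys.argv[1]),int(sys.argv[2]);cy,cz=[float(v) for v in sys.argv[3:5]] if len(sys.argv)>3 else (0,130)
s=r.get_state();Rt=R.from_quat(s["eef_rot"]);st(s)
g=1000*inS(s["tool_pos"]-.008*Rt.as_matrix()[:,0]);dy,dz=g[1]-cy,g[2]-cz
a=np.arctan2(-dy,dz);F=np.array([Sx,Sy,Sz])@s["contact_force"]
print("grasp",g.round(1),"ang deg",np.degrees(a).round(1),"rad",np.hypot(dy,dz).round(1),"Ftan",(F[1]*np.cos(a)+F[2]*np.sin(a)).round(2),"Frad out",(-F[1]*np.sin(a)+F[2]*np.cos(a)).round(2))
open("log.txt","a").write(f"{s['clock']:.2f} {np.degrees(a):.2f} {F[0]:.2f} {F[1]:.2f} {F[2]:.2f}\n")
B=np.arange(n+1)*-step+a;P=np.stack([0*B,-80*np.sin(B),80*np.cos(B)],1)/10
d=np.diff(P,axis=0);t=(d[:,1:2]*Sy+d[:,2:]*Sz)
print([[[0,0,0],[round(float(v),2)+0 for v in Rt.inv().apply(x)],2] for x in t])
print("turn err",np.degrees((Rt.inv()*tgtR(np.radians(-5))).as_rotvec()).round(2))
E
python3 arc.py .03 8
```

```text
t 8.9 tcpS mm [-112.6  -49.6  184. ] F_S [-2.42  5.17  6.17] open 0.257 q [-0.17  0.67 -0.21  1.9   0.2   0.68  1.38]
grasp [-111.9  -49.6  192. ] ang deg 38.7 rad 79.4 Ftan 7.89 Frad out 1.59
[[[0, 0, 0], [-0.15, 0.19, -0.01], 2], [[0, 0, 0], [-0.14, 0.19, -0.01], 2], [[0, 0, 0], [-0.13, 0.2, -0.01], 2], [[0, 0, 0], [-0.13, 0.2, -0.01], 2], [[0, 0, 0], [-0.12, 0.21, -0.01], 2], [[0, 0, 0], [-0.12, 0.21, -0.01], 2], [[0, 0, 0], [-0.11, 0.21, -0.01], 2], [[0, 0, 0], [-0.1, 0.22, -0.01], 2]]
turn err [ 0.06 -0.01 -0.18]
```

Emit:
drive_tool:
  deltas:
    - [[0,0,0],[-0.15,0.19,-0.01],2]
    - [[0,0,0],[-0.14,0.19,-0.01],2]
    - [[0,0,0],[-0.13,0.2,-0.01],2]
    - [[0,0,0],[-0.13,0.2,-0.01],2]
    - [[0,0,0],[-0.12,0.21,-0.01],2]
    - [[0,0,0],[-0.12,0.21,-0.01],2]
    - [[0,0,0],[-0.11,0.21,-0.01],2]

```text
clock: 9.48
tool_pos: [0.4935, 0.118, 0.1931]
eef_rot: [-0.113, 0.729, 0.106, 0.667]
contact_force: [-4.5, 4.5, 6.6]
opening: 0.256
```

```bash
python3 arc.py .06 10
```

```text
t 9.48 tcpS mm [-112.7  -35.2  193.1] F_S [-2.93  5.68  6.59] open 0.256 q [-0.19  0.66 -0.21  1.9   0.19  0.7   1.36]
grasp [-112.   -35.2  201.1] ang deg 26.3 rad 79.3 Ftan 8.02 Frad out 3.38
[[[0, 0, 0], [-0.2, 0.44, -0.02], 2], [[0, 0, 0], [-0.17, 0.45, -0.01], 2], [[0, 0, 0], [-0.14, 0.46, -0.01], 2], [[0, 0, 0], [-0.12, 0.47, -0.01], 2], [[0, 0, 0], [-0.09, 0.47, -0.01], 2], [[0, 0, 0], [-0.06, 0.48, 0.0], 2], [[0, 0, 0], [-0.03, 0.48, 0.0], 2], [[0, 0, 0], [0.0, 0.48, 0.0], 2], [[0, 0, 0], [0.03, 0.48, 0.0], 2], [[0, 0, 0], [0.05, 0.48, 0.01], 2]]
turn err [ 0.08 -0.02 -0.19]
```

Emit:
drive_tool:
  deltas:
    - [[0,0,0],[-0.2,0.44,-0.02],2]
    - [[0,0,0],[-0.17,0.45,-0.01],2]
    - [[0,0,0],[-0.14,0.46,-0.01],2]
    - [[0,0,0],[-0.12,0.47,-0.01],2]
    - [[0,0,0],[-0.09,0.47,-0.01],2]
    - [[0,0,0],[-0.06,0.48,0],2]
    - [[0,0,0],[-0.03,0.48,0],2]
    - [[0,0,0],[0,0.48,0],2]
    - [[0,0,0],[0.03,0.48,0],2]
    - [[0,0,0],[0.05,0.48,0.01],2]

```text
clock: 10.32
tool_pos: [0.4788, 0.1635, 0.2002]
eef_rot: [-0.113, 0.729, 0.107, 0.667]
contact_force: [-5.3, 6.6, 2.6]
opening: 0.26
```

```bash
python3 arc.py .06 10
```

```text
t 10.32 tcpS mm [-112.7   12.6  200.2] F_S [-3.06  7.95  2.6 ] open 0.26 q [-0.28  0.65 -0.22  1.89  0.17  0.71  1.29]
grasp [-112.    12.5  208.2] ang deg -9.1 rad 79.2 Ftan 7.44 Frad out 3.83
[[[0, 0, 0], [0.09, 0.47, 0.01], 2], [[0, 0, 0], [0.12, 0.46, 0.01], 2], [[0, 0, 0], [0.15, 0.46, 0.01], 2], [[0, 0, 0], [0.17, 0.45, 0.02], 2], [[0, 0, 0], [0.2, 0.44, 0.02], 2], [[0, 0, 0], [0.23, 0.42, 0.02], 2], [[0, 0, 0], [0.25, 0.41, 0.02], 2], [[0, 0, 0], [0.28, 0.39, 0.02], 2], [[0, 0, 0], [0.3, 0.38, 0.03], 2], [[0, 0, 0], [0.32, 0.36, 0.03], 2]]
turn err [ 0.12 -0.04 -0.24]
```

Emit:
drive_tool:
  deltas:
    - [[0,0,0],[0.09,0.47,0.01],2]
    - [[0,0,0],[0.12,0.46,0.01],2]
    - [[0,0,0],[0.15,0.46,0.01],2]
    - [[0,0,0],[0.17,0.45,0.02],2]
    - [[0,0,0],[0.2,0.44,0.02],2]
    - [[0,0,0],[0.23,0.42,0.02],2]
    - [[0,0,0],[0.25,0.41,0.02],2]
    - [[0,0,0],[0.28,0.39,0.02],2]
    - [[0,0,0],[0.3,0.38,0.03],2]
    - [[0,0,0],[0.32,0.36,0.03],2]

```text
clock: 11.15
tool_pos: [0.4656, 0.2044, 0.1787]
eef_rot: [-0.113, 0.729, 0.107, 0.667]
contact_force: [-6.1, 7.2, 1.1]
opening: 0.256
```

```bash
python3 arc.py .06 10
```

```text
t 11.15 tcpS mm [-112.8   55.6  178.7] F_S [-3.64  8.71  1.15] open 0.256 q [-0.37  0.68 -0.2   1.91  0.17  0.66  1.21]
grasp [-112.1   55.6  186.7] ang deg -44.4 rad 79.4 Ftan 5.42 Frad out 6.92
[[[0, 0, 0], [0.35, 0.33, 0.03], 2], [[0, 0, 0], [0.37, 0.31, 0.03], 2], [[0, 0, 0], [0.38, 0.29, 0.03], 2], [[0, 0, 0], [0.4, 0.26, 0.04], 2], [[0, 0, 0], [0.41, 0.24, 0.04], 2], [[0, 0, 0], [0.43, 0.21, 0.04], 2], [[0, 0, 0], [0.44, 0.19, 0.04], 2], [[0, 0, 0], [0.45, 0.16, 0.04], 2], [[0, 0, 0], [0.46, 0.13, 0.04], 2], [[0, 0, 0], [0.47, 0.1, 0.04], 2]]
turn err [ 0.16 -0.05 -0.28]
```

Emit:
drive_tool:
  deltas:
    - [[0,0,0],[0.34,0.36,0.03],2]
    - [[0,0,0],[0.36,0.33,0.03],2]
    - [[0,0,0],[0.38,0.3,0.03],2]
    - [[0,0,0],[0.4,0.27,0.04],2]
    - [[0,0,0],[0.41,0.25,0.04],2]
    - [[0,0,0],[0.43,0.22,0.04],2]
    - [[0,0,0],[0.44,0.19,0.04],2]
    - [[0,0,0],[0.45,0.16,0.04],2]
    - [[0,0,0],[0.46,0.13,0.04],2]
    - [[0,0,0],[0.47,0.1,0.04],2]

```text
clock: 11.98
tool_pos: [0.4586, 0.2261, 0.1367]
eef_rot: [-0.114, 0.729, 0.107, 0.667]
contact_force: [-4.3, 6.3, -1.5]
opening: 0.257
```

```bash
python3 arc.py .06 10
```

```text
t 11.98 tcpS mm [-112.8   78.3  136.7] F_S [-2.2   7.31 -1.53] open 0.257 q [-0.42  0.75 -0.18  1.93  0.18  0.56  1.16]
grasp [-112.1   78.3  144.6] ang deg -79.4 rad 79.7 Ftan 2.85 Frad out 6.9
[[[0, 0, 0], [0.47, 0.07, 0.04], 2], [[0, 0, 0], [0.48, 0.04, 0.04], 2], [[0, 0, 0], [0.48, 0.01, 0.04], 2], [[0, 0, 0], [0.48, -0.01, 0.04], 2], [[0, 0, 0], [0.48, -0.04, 0.04], 2], [[0, 0, 0], [0.47, -0.07, 0.04], 2], [[0, 0, 0], [0.47, -0.1, 0.04], 2], [[0, 0, 0], [0.46, -0.13, 0.04], 2], [[0, 0, 0], [0.45, -0.16, 0.04], 2], [[0, 0, 0], [0.44, -0.18, 0.04], 2]]
turn err [ 0.16 -0.07 -0.26]
```

Emit:
drive_tool:
  deltas:
    - [[0,0,0],[0.47,0.11,0.04],2]
    - [[0,0,0],[0.48,0.08,0.04],2]
    - [[0,0,0],[0.48,0.04,0.04],2]
    - [[0,0,0],[0.48,0,0.04],2]
    - [[0,0,0],[0.48,-0.04,0.04],2]
    - [[0,0,0],[0.47,-0.07,0.04],2]
    - [[0,0,0],[0.47,-0.1,0.04],2]
    - [[0,0,0],[0.46,-0.13,0.04],2]

```text
clock: 12.65
tool_pos: [0.4592, 0.2242, 0.0983]
eef_rot: [-0.114, 0.729, 0.107, 0.667]
contact_force: [-4.3, 5.1, -4.2]
opening: 0.256
```

```bash
python3 arc.py .05 8
```

```text
t 12.65 tcpS mm [-112.8   76.4   98.3] F_S [-2.55  6.15 -4.2 ] open 0.256 q [-0.43  0.82 -0.16  1.95  0.2   0.48  1.15]
grasp [-112.1   76.3  106.3] ang deg -107.2 rad 79.9 Ftan 2.19 Frad out 7.11
[[[0, 0, 0], [0.38, -0.13, 0.03], 2], [[0, 0, 0], [0.37, -0.15, 0.03], 2], [[0, 0, 0], [0.36, -0.17, 0.03], 2], [[0, 0, 0], [0.35, -0.18, 0.03], 2], [[0, 0, 0], [0.34, -0.2, 0.03], 2], [[0, 0, 0], [0.33, -0.22, 0.03], 2], [[0, 0, 0], [0.32, -0.24, 0.03], 2], [[0, 0, 0], [0.31, -0.25, 0.03], 2]]
turn err [ 0.13 -0.07 -0.21]
```

Emit:
drive_tool:
  deltas:
    - [[0,0,0],[0.39,-0.1,0.03],2]
    - [[0,0,0],[0.38,-0.12,0.03],2]
    - [[0,0,0],[0.37,-0.14,0.03],2]
    - [[0,0,0],[0.36,-0.16,0.03],2]
    - [[0,0,0],[0.35,-0.18,0.03],2]
    - [[0,0,0],[0.34,-0.21,0.03],2]
    - [[0,0,0],[0,0,0],2]
    - [[0,0,0],[0,0,0],2]

```text
clock: 13.32
tool_pos: [0.4625, 0.2142, 0.0764]
eef_rot: [-0.114, 0.729, 0.105, 0.667]
contact_force: [-4.1, 3.5, -6.9]
opening: 0.256
```

```bash
python3 arc.py .05 8
```

```text
t 13.32 tcpS mm [-112.8   65.8   76.4] F_S [-2.86  4.64 -6.94] open 0.256 q [-0.42  0.85 -0.15  1.96  0.22  0.43  1.15]
grasp [-112.1   65.8   84.4] ang deg -124.7 rad 80.1 Ftan 3.06 Frad out 7.76
[[[0, 0, 0], [0.32, -0.24, 0.03], 2], [[0, 0, 0], [0.31, -0.25, 0.03], 2], [[0, 0, 0], [0.3, -0.27, 0.03], 2], [[0, 0, 0], [0.28, -0.28, 0.02], 2], [[0, 0, 0], [0.27, -0.3, 0.02], 2], [[0, 0, 0], [0.25, -0.31, 0.02], 2], [[0, 0, 0], [0.24, -0.32, 0.02], 2], [[0, 0, 0], [0.22, -0.33, 0.02], 2]]
turn err [ 0.04 -0.08 -0.12]
```

Emit:
drive_tool:
  deltas:
    - [[0,0,0],[0.37,-0.18,0.03],2]
    - [[0,0,0],[0.35,-0.2,0.03],2]
    - [[0,0,0],[0.33,-0.23,0.03],2]
    - [[0,0,0],[0.31,-0.25,0.02],2]
    - [[0,0,0],[0,0,0],2]
    - [[0,0,0],[0,0,0],2]

```text
clock: 13.82
tool_pos: [0.4658, 0.204, 0.0634]
eef_rot: [-0.114, 0.729, 0.104, 0.667]
contact_force: [-4.0, -3.1, -1.8]
opening: 0.256
```

```bash
python3 arc.py .05 8; cat log.txt
```

```text
t 13.82 tcpS mm [-112.8   55.2   63.4] F_S [-4.73 -1.72 -1.82] open 0.256 q [-0.41  0.88 -0.14  1.96  0.23  0.4   1.16]
grasp [-112.    55.2   71.4] ang deg -136.7 rad 80.5 Ftan 2.5 Frad out 0.15
[[[0, 0, 0], [0.27, -0.3, 0.02], 2], [[0, 0, 0], [0.25, -0.31, 0.02], 2], [[0, 0, 0], [0.23, -0.32, 0.02], 2], [[0, 0, 0], [0.22, -0.33, 0.02], 2], [[0, 0, 0], [0.2, -0.34, 0.02], 2], [[0, 0, 0], [0.18, -0.35, 0.02], 2], [[0, 0, 0], [0.17, -0.36, 0.02], 2], [[0, 0, 0], [0.15, -0.37, 0.01], 2]]
turn err [-0.09 -0.07  0.02]
8.90 38.66 -2.42 5.17 6.17
9.48 26.34 -2.93 5.68 6.59
10.32 -9.12 -3.06 7.95 2.60
11.15 -44.43 -3.64 8.71 1.15
11.98 -79.42 -2.20 7.31 -1.53
12.65 -107.24 -2.55 6.15 -4.20
13.32 -124.70 -2.86 4.64 -6.94
13.82 -136.73 -4.73 -1.72 -1.82
```

Emit:
drive_tool:
  deltas:
    - [[0,0,0],[0.27,-0.3,0.02],2]
    - [[0,0,0],[0.25,-0.31,0.02],2]
    - [[0,0,0],[0.23,-0.32,0.02],2]
    - [[0,0,0],[0.22,-0.33,0.02],2]
    - [[0,0,0],[0.2,-0.34,0.02],2]
    - [[0,0,0],[0.18,-0.35,0.02],2]
    - [[0,0,0],[0.17,-0.36,0.02],2]
    - [[0,0,0],[0,0,0],2]
    - [[0,0,0],[0,0,0],2]

```text
clock: 14.57
tool_pos: [0.4726, 0.1829, 0.0484]
eef_rot: [-0.114, 0.729, 0.104, 0.667]
contact_force: [-5.6, -2.5, -0.1]
opening: 0.255
```

```bash
python3 arc.py .05 7
```

```text
t 14.57 tcpS mm [-112.7   32.9   48.4] F_S [-6.12 -0.62 -0.09] open 0.255 q [-0.37  0.9  -0.13  1.97  0.25  0.37  1.18]
grasp [-112.    32.9   56.4] ang deg -155.9 rad 80.6 Ftan 0.6 Frad out -0.17
[[[0, 0, 0], [0.15, -0.37, 0.01], 2], [[0, 0, 0], [0.13, -0.38, 0.01], 2], [[0, 0, 0], [0.12, -0.38, 0.01], 2], [[0, 0, 0], [0.1, -0.39, 0.01], 2], [[0, 0, 0], [0.08, -0.39, 0.01], 2], [[0, 0, 0], [0.06, -0.4, 0.01], 2], [[0, 0, 0], [0.04, -0.4, 0.0], 2]]
turn err [-0.05 -0.06 -0.03]
```

Emit:
drive_tool:
  deltas:
    - [[0,0,0],[0.15,-0.37,0.01],2]
    - [[0,0,0],[0.13,-0.38,0.01],2]
    - [[0,0,0],[0.12,-0.38,0.01],2]
    - [[0,0,0],[0.1,-0.39,0.01],2]
    - [[0,0,0],[0,0,0],2]
    - [[0,0,0],[0,0,0],2]

```text
clock: 15.07
tool_pos: [0.4772, 0.1686, 0.0435]
eef_rot: [-0.114, 0.729, 0.105, 0.667]
contact_force: [-4.7, -2.5, -0.6]
opening: 0.253
```

```bash
cat > avg.py <<'E'
from h import *
from plant import r
o=[]
for i in range(8):
    r.snapshot("scene");o.append(np.array([Sx,Sy,Sz])@r.get_state()["contact_force"])
print("avg F_S",np.mean(o,0).round(2),"sd",np.std(o,0).round(2))
E
python3 avg.py; python3 arc.py .05 6
python3 - <<'E'
import numpy as np
d=np.loadtxt("log.txt");a=np.radians(d[:,1]);F=d[:,3]*np.cos(a)+d[:,4]*np.sin(a);print(F.round(2))
for k in(0,2,4):
    c=np.polyfit(a[k:],F[k:],1);print(c,"zero deg",np.degrees(-c[1]/c[0]),"with drag",np.degrees((-.38-c[1])/c[0]))
E
```

```text
avg F_S [-5.17 -0.31 -0.91] sd [0.45 0.5  0.47]
t 15.47 tcpS mm [-112.7   18.3   43.5] F_S [-4.3  -0.84 -0.49] open 0.255 q [-0.35  0.91 -0.13  1.97  0.26  0.36  1.2 ]
grasp [-112.    18.2   51.5] ang deg -166.9 rad 80.6 Ftan 0.93 Frad out 0.29
[[[0, 0, 0], [0.08, -0.39, 0.01], 2], [[0, 0, 0], [0.06, -0.4, 0.01], 2], [[0, 0, 0], [0.04, -0.4, 0.0], 2], [[0, 0, 0], [0.02, -0.4, 0.0], 2], [[0, 0, 0], [0.0, -0.4, 0.0], 2], [[0, 0, 0], [-0.02, -0.4, 0.0], 2]]
turn err [-0.01 -0.04 -0.05]
[7.89 8.01 7.44 5.41 2.85 2.19 3.06 2.5  0.6  0.93]
[2.12024068 6.8992235 ] zero deg -186.43939482997882 with drag -196.70822726081565
[2.23846556 7.14912999] zero deg -182.98917894041276 with drag -192.71566147197066
[1.38425607 5.12592195] zero deg -212.1671700603571 with drag -227.8957600472682
```

Emit:
drive_tool:
  deltas:
    - [[0,0,0],[0.08,-0.39,0.01],2]
    - [[0,0,0],[0.06,-0.4,0.01],2]
    - [[0,0,0],[0.04,-0.4,0],2]
    - [[0,0,0],[0.02,-0.4,0],2]
    - [[0,0,0],[0,-0.4,0],2]
    - [[0,0,0],[-0.02,-0.4,0],2]
    - [[0,0,0],[0,0,0],2]
    - [[0,0,0],[0,0,0],2]

```text
clock: 16.13
tool_pos: [0.4845, 0.1461, 0.0417]
eef_rot: [-0.114, 0.729, 0.105, 0.667]
contact_force: [-4.7, -1.2, -1.6]
opening: 0.258
```

```bash
python3 avg.py; python3 arc.py .05 6
```

```text
avg F_S [-5.69  0.17 -1.06] sd [0.36 0.48 0.28]
t 16.53 tcpS mm [-112.7   -5.5   41.6] F_S [-5.19  0.37 -1.08] open 0.253 q [-0.3   0.92 -0.13  1.97  0.28  0.36  1.23]
grasp [-112.    -5.5   49.6] ang deg 176.1 rad 80.6 Ftan -0.45 Frad out 1.06
[[[0, 0, 0], [-0.04, -0.4, 0.0], 2], [[0, 0, 0], [-0.06, -0.4, 0.0], 2], [[0, 0, 0], [-0.08, -0.39, -0.01], 2], [[0, 0, 0], [-0.1, -0.39, -0.01], 2], [[0, 0, 0], [-0.12, -0.38, -0.01], 2], [[0, 0, 0], [-0.13, -0.38, -0.01], 2]]
turn err [-0.01 -0.05 -0.06]
```

Emit:
drive_tool:
  deltas:
    - [[0,0,0],[-0.04,-0.4,0],2]
    - [[0,0,0],[-0.06,-0.4,0],2]
    - [[0,0,0],[-0.08,-0.39,-0.01],2]
    - [[0,0,0],[0,0,0],2]
    - [[0,0,0],[0,0,0],2]

```text
clock: 16.95
tool_pos: [0.4881, 0.1348, 0.0434]
eef_rot: [-0.114, 0.729, 0.105, 0.667]
contact_force: [-5.4, -1.6, -2.5]
opening: 0.254
```

```bash
python3 avg.py; python3 arc.py .05 6
```

```text
avg F_S [-5.57  0.58 -1.58] sd [0.46 0.43 0.57]
t 17.35 tcpS mm [-112.6  -17.3   43.4] F_S [-4.96  1.15 -1.31] open 0.253 q [-0.28  0.91 -0.13  1.97  0.28  0.36  1.25]
grasp [-111.9  -17.3   51.4] ang deg 167.6 rad 80.5 Ftan -1.41 Frad out 1.03
[[[0, 0, 0], [-0.1, -0.39, -0.01], 2], [[0, 0, 0], [-0.12, -0.38, -0.01], 2], [[0, 0, 0], [-0.13, -0.38, -0.01], 2], [[0, 0, 0], [-0.15, -0.37, -0.01], 2], [[0, 0, 0], [-0.17, -0.36, -0.02], 2], [[0, 0, 0], [-0.19, -0.35, -0.02], 2]]
turn err [-0.01 -0.05 -0.07]
```

Emit:
drive_tool:
  deltas:
    - [[0,0,0],[0.08,0.4,0],2]
    - [[0,0,0],[0.06,0.4,0],2]
    - [[0,0,0],[0,0,0],2]
    - [[0,0,0],[0,0,0],2]

```text
clock: 17.68
tool_pos: [0.4854, 0.1433, 0.042]
eef_rot: [-0.114, 0.729, 0.105, 0.667]
contact_force: [-5.4, -0.4, -2.1]
opening: 0.257
```

```bash
python3 avg.py; python3 arc.py .05 2
```

```text
avg F_S [-5.34  0.78 -1.69] sd [0.34 0.52 0.29]
t 18.08 tcpS mm [-112.6   -8.9   42. ] F_S [-5.44  0.46 -1.95] open 0.256 q [-0.29  0.92 -0.13  1.97  0.28  0.36  1.24]
grasp [-111.9   -8.9   50. ] ang deg 173.7 rad 80.5 Ftan -0.67 Frad out 1.89
[[[0, 0, 0], [-0.05, -0.4, 0.0], 2], [[0, 0, 0], [-0.07, -0.39, -0.01], 2]]
turn err [ 0.03 -0.04 -0.09]
```

Emit:
drive_tool:
  deltas:
    - [[0,0,0],[0.04,0.4,0],2]
    - [[0,0,0],[0.02,0.4,0],2]
    - [[0,0,0],[0,0.4,0],2]
    - [[0,0,0],[0,0,0],2]
    - [[0,0,0],[0,0,0],2]

```text
clock: 18.5
tool_pos: [0.4817, 0.1547, 0.0415]
eef_rot: [-0.114, 0.729, 0.105, 0.667]
contact_force: [-5.7, -1.7, -0.6]
opening: 0.253
```

```bash
python3 avg.py; python3 arc.py .05 2
```

```text
avg F_S [-5.36  0.38 -1.28] sd [0.38 0.5  0.7 ]
t 18.9 tcpS mm [-112.7    3.    41.5] F_S [-5.93  0.05 -1.55] open 0.259 q [-0.32  0.92 -0.13  1.97  0.27  0.36  1.22]
grasp [-112.     3.    49.5] ang deg -177.8 rad 80.6 Ftan 0.01 Frad out 1.55
[[[0, 0, 0], [0.0, -0.4, 0.0], 2], [[0, 0, 0], [-0.02, -0.4, 0.0], 2]]
turn err [ 0.03 -0.03 -0.09]
```

Emit:
drive_tool:
  deltas:
    - [[0,0,0],[-0.02,0.4,0],2]
    - [[0,0,0],[-0.04,0.4,0],2]
    - [[0,0,0],[-0.06,0.4,0],2]
    - [[0,0,0],[0,0,0],2]
    - [[0,0,0],[0,0,0],2]

```text
clock: 19.32
tool_pos: [0.4781, 0.1659, 0.0429]
eef_rot: [-0.114, 0.729, 0.105, 0.667]
contact_force: [-4.9, -1.6, -0.2]
opening: 0.257
```

```bash
python3 avg.py; python3 arc.py .05 3
```

```text
avg F_S [-5.4   0.21 -0.29] sd [0.57 0.56 0.46]
t 19.72 tcpS mm [-112.7   14.9   42.8] F_S [-4.6  -0.08 -0.88] open 0.254 q [-0.34  0.91 -0.13  1.97  0.26  0.36  1.21]
grasp [-112.    14.9   50.8] ang deg -169.4 rad 80.6 Ftan 0.24 Frad out 0.86
[[[0, 0, 0], [0.06, -0.39, 0.01], 2], [[0, 0, 0], [0.04, -0.4, 0.0], 2], [[0, 0, 0], [0.02, -0.4, 0.0], 2]]
turn err [ 0.02 -0.04 -0.07]
```

Emit:
drive_tool:
  deltas:
    - [[0,0,0],[0.06,-0.39,0.01],2]
    - [[0,0,0],[0.04,-0.4,0],2]
    - [[0,0,0],[0.02,-0.4,0],2]
    - [[0,0,0],[0,0,0],2]
    - [[0,0,0],[0,0,0],2]

```text
clock: 20.13
tool_pos: [0.482, 0.1538, 0.0415]
eef_rot: [-0.114, 0.729, 0.105, 0.667]
contact_force: [-5.1, -1.7, -0.8]
opening: 0.256
```

```bash
python3 avg.py; python3 arc.py .05 2
```

```text
avg F_S [-5.57  0.02 -0.77] sd [0.35 0.22 0.58]
t 20.53 tcpS mm [-112.7    2.7   41.5] F_S [-5.58 -0.1  -0.08] open 0.26 q [-0.32  0.92 -0.13  1.97  0.27  0.36  1.22]
grasp [-112.     2.7   49.5] ang deg -178.1 rad 80.6 Ftan 0.1 Frad out 0.08
[[[0, 0, 0], [0.0, -0.4, 0.0], 2], [[0, 0, 0], [-0.02, -0.4, 0.0], 2]]
turn err [-0.01 -0.05 -0.06]
```

Emit:
drive_tool:
  deltas:
    - [[0,0,0],[0,0,0],2.8]
    - [[0,0,0],[0,0,0],2.8]
    - [[0,0,0],[0,0,0],3.0]
    - [[0,0,0],[0,0,0],3.0]
    - [[0,0,0],[0,0,0],3.0]
    - [[0,0,0],[0,0,0],3.0]

```text
clock: 21.03
tool_pos: [0.4833, 0.1546, 0.0415]
eef_rot: [-0.113, 0.728, 0.105, 0.668]
contact_force: [0.4, -0.2, -0.6]
opening: 0.339
```

```bash
python3 avg.py; python3 arc.py .05 2
python3 - <<'E'
from h import *
from plant import r
s=r.get_state();d=r.snapshot("wrist");cv2.imwrite("pics/w5.png",d["color"][:,:,::-1])
cv2.imwrite("pics/s5.png",cv2.resize(r.snapshot("scene")["color"][110:240,210:340,::-1],(560,560),interpolation=cv2.INTER_CUBIC))
E
```

```text
avg F_S [ 0.26 -0.17  0.1 ] sd [0.54 0.35 0.39]
t 21.43 tcpS mm [-111.8    2.7   41.3] F_S [ 0.78 -0.18 -0.04] open 0.337 q [-0.32  0.92 -0.13  1.97  0.27  0.36  1.22]
grasp [-111.2    2.7   49.3] ang deg -178.1 rad 80.8 Ftan 0.18 Frad out 0.04
[[[0, 0, 0], [0.0, -0.4, 0.0], 2], [[0, 0, 0], [-0.02, -0.4, 0.0], 2]]
turn err [-0.    0.05 -0.08]
```

View pics/w5.png

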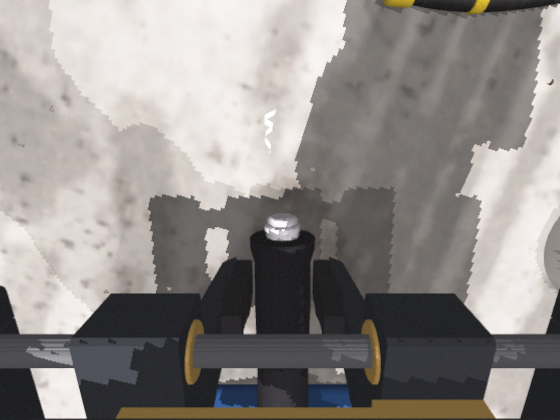

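Emit:
drive_tool:
  deltas:
    - [[0,0,0],[0,0,0],2]
    - [[0,0,0],[0,0,0],2]
    - [[0,0,0],[0,0,0],2]
    - [[0,0,0],[0,0,0],2]
    - [[0,0,0],[0,0.4,0],2]
    - [[0,0,0],[-0.02,0.4,0],2]
    - [[0,0,0],[0,0,0],2]
    - [[0,0,0],[0,0,0],2]
    - [[0,0,0],[0,0,0],2]
  force: 15

```text
clock: 22.28
tool_pos: [0.4801, 0.1624, 0.0418]
eef_rot: [-0.114, 0.728, 0.105, 0.668]
contact_force: [-1.3, 0.3, 5.7]
opening: 0.264
```

```bash
python3 avg.py;python3 avg.py; python3 arc.py .05 2
```

```text
avg F_S [-0.47 -0.41  5.62] sd [0.39 0.34 0.26]
avg F_S [-0.76 -0.17  5.71] sd [0.4  0.27 0.26]
t 23.08 tcpS mm [-111.8   10.8   41.8] F_S [-0.7  -0.16  6.07] open 0.262 q [-0.33  0.92 -0.13  1.97  0.27  0.36  1.21]
grasp [-111.2   10.8   49.7] ang deg -172.4 rad 81.0 Ftan -0.64 Frad out -6.04
[[[0, 0, 0], [0.04, -0.4, 0.0], 2], [[0, 0, 0], [0.02, -0.4, 0.0], 2]]
turn err [-0.    0.05 -0.08]
```

Emit:
drive_tool:
  deltas:
    - [[0,0,0],[-0.05,0,0],2]
    - [[0,0,0],[-0.03,0,0],2]
    - [[0,0,0],[0,0,0],2]
    - [[0,0,0],[0,0,0],2]

```text
clock: 23.42
tool_pos: [0.4802, 0.162, 0.0421]
eef_rot: [-0.114, 0.728, 0.105, 0.668]
contact_force: [0.3, 0.1, -0.7]
opening: 0.262
```

```bash
python3 avg.py;python3 avg.py; python3 arc.py .05 2
```

```text
avg F_S [-0.34  0.18 -2.15] sd [0.61 0.46 0.77]
avg F_S [ 0.01  0.21 -4.04] sd [0.5  0.35 0.58]
t 24.22 tcpS mm [-111.9   10.8   42.2] F_S [-0.47  0.11 -3.89] open 0.266 q [-0.33  0.92 -0.13  1.97  0.27  0.36  1.21]
grasp [-111.2   10.8   50.2] ang deg -172.3 rad 80.5 Ftan 0.41 Frad out 3.87
[[[0, 0, 0], [0.04, -0.4, 0.0], 2], [[0, 0, 0], [0.02, -0.4, 0.0], 2]]
turn err [-0.    0.03 -0.08]
```

Emit:
drive_tool:
  deltas:
    - [[0,0,0],[0,0,0],2.8]
    - [[0,0,0],[0,0,0],3.2]
    - [[0,0,0],[0,0,0],3.6]
    - [[0,0,0],[0,0,0],4.5]
    - [[0,0,0],[0,0,0],5]
    - [[0,0,0],[0,0,0],5]
    - [[0,0,0],[0,0,0],5]
    - [[0,0,0],[0,0,0],5]

```text
clock: 24.88
tool_pos: [0.4803, 0.162, 0.0424]
eef_rot: [-0.114, 0.728, 0.105, 0.668]
contact_force: [-0.4, 0.5, 0.2]
opening: 0.569
```

```bash
python3 avg.py; python3 arc.py .05 2|head -2
python3 - <<'E'
from h import *
from plant import r
s=r.get_state();d=r.snapshot("wrist");cv2.imwrite("pics/w6.png",d["color"][:,:,::-1])
E
```

```text
avg F_S [ 0.05  0.1  -0.11] sd [0.64 0.59 0.38]
t 25.28 tcpS mm [-111.8   10.7   42.3] F_S [-1.16 -0.17 -0.42] open 0.566 q [-0.33  0.91 -0.13  1.97  0.27  0.36  1.21]
grasp [-111.1   10.7   50.3] ang deg -172.4 rad 80.4 Ftan 0.23 Frad out 0.4
```

View pics/w6.png

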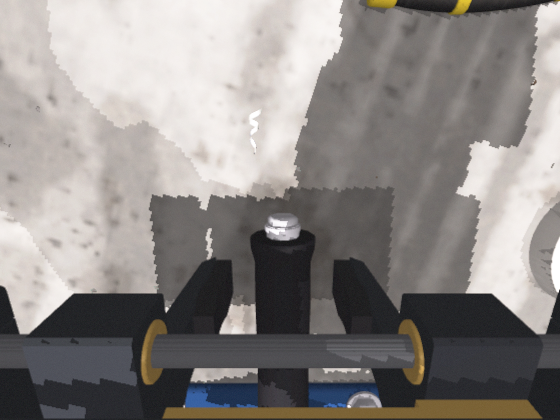

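Emit:
drive_tool:
  deltas:
    - [[0,0,0],[0,-0.4,0],2]
    - [[0,0,0],[0,0,0],2]
    - [[0,0,0],[0,0,0],2]
    - [[0,0,0],[0,0,0],2]
    - [[0,0,0],[0,0,0],2]
    - [[0,0,0],[0,0,0],2]
    - [[0,0,0],[0,0,0],3]
    - [[0,0,0],[0,0,0],4]
    - [[0,0,0],[0,0,0],5]
    - [[0,0,0],[0,0,0],5]
    - [[0,0,0],[0,0,0],5]
  force: 10

```text
clock: 26.25
tool_pos: [0.4816, 0.1582, 0.0423]
eef_rot: [-0.114, 0.728, 0.105, 0.668]
contact_force: [-0.3, 1.1, -0.2]
opening: 0.562
```

```bash
python3 arc.py .05 2|head -2; python3 go.py -115 7 320 -5
```

```text
t 26.25 tcpS mm [-111.8    6.7   42.3] F_S [ 0.04  1.14 -0.25] open 0.562 q [-0.33  0.91 -0.13  1.97  0.27  0.36  1.22]
grasp [-111.1    6.7   50.3] ang deg -175.2 rad 80.0 Ftan -1.12 Frad out 0.34
t 26.25 tcpS mm [-111.8    6.7   42.3] F_S [ 0.04  1.14 -0.25] open 0.562 q [-0.33  0.91 -0.13  1.97  0.27  0.36  1.22]
turn [-0.01  0.04 -0.08] shift cm [-27.63   0.07  -2.72]
```

Withdraw straight up, slowly at first.

Emit:
drive_tool:
  deltas:
    - [[0,0,0],[-1,0,-0.1],5]
    - [[0,0,0],[-1.5,0,-0.15],5]
    - [[0,0,0],[-2,0,-0.2],5]
    - [[0,0,0],[-2.5,0,-0.25],5]
    - [[0,0,0],[-3,0,-0.3],5]
    - [[0,0,0],[-3,0,-0.3],5]
    - [[0,0,0],[-3,0,-0.3],5]
    - [[0,0,0],[-3,0,-0.3],5]
    - [[0,0,0],[-3,0,-0.3],5]
    - [[0,0,0],[-3,0,-0.3],5]
    - [[0,0,0],[-2.5,0,-0.25],5]
    - [[0,0,0],[0,0,0],5]

```text
clock: 27.25
tool_pos: [0.4801, 0.1577, 0.3241]
eef_rot: [-0.113, 0.725, 0.106, 0.671]
contact_force: [-0.4, -0.6, 0.5]
opening: 0.57
```

Emit:
drive_tool:
  deltas:
    - [[0,0,0],[0,0,-2.5],5]
    - [[0,0,0],[0,2,-2.5],5]
    - [[0,0,0],[0,3,-1],5]
    - [[0,0,0],[0,3,0],5]
    - [[0,0,0],[0,3,0],5]
    - [[0,0,0],[0,3,0],5]
    - [[0,0,0],[0,3,0],5]
    - [[0,0,0],[0,3,0],5]
    - [[0,0,0],[0,0,0],5]
    - [[0,0,0],[0,0,0],5]

```text
clock: 28.08
tool_pos: [0.3588, 0.3299, 0.3239]
eef_rot: [-0.115, 0.728, 0.106, 0.667]
contact_force: [0.5, -0.1, -0.1]
opening: 0.568
```

```bash
python3 go.py -115 5 320 -5
python3 - <<'E'
from h import *
from plant import r
b=cv2.resize(r.snapshot("scene")["color"][120:240,215:335,::-1],(400,400),interpolation=cv2.INTER_CUBIC)
a=cv2.resize(r.snapshot("top")["color"][130:250,150:270,::-1],(400,400),interpolation=cv2.INTER_CUBIC)
cv2.imwrite("pics/end.png",np.hstack([a,b]))
T=load("top")
for n in(-163,-175,-187):
    t=np.radians(n);print(n,((T.px(W((-.148,-.08*np.sin(t),.13+.08*np.cos(t))))-[150,130])*400/120).round(0))
E
```

```text
t 28.08 tcpS mm [-176.1  207.7  323.9] F_S [ 0.47 -0.2  -0.13] open 0.568 q [-0.61  0.46 -0.31  1.8   0.1   0.98  0.93]
turn [ 0.22 -0.01 -0.07] shift cm [ -0.17 -20.3    6.04]
-163 [269. 340.]
-175 [290. 334.]
-187 [311. 327.]
```

View pics/end.png

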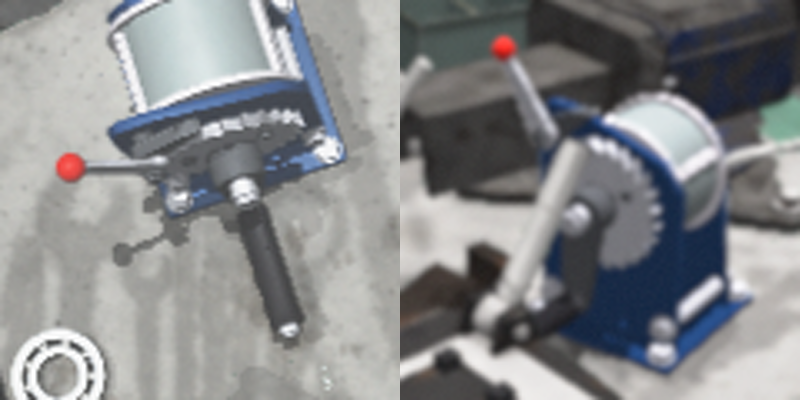

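```bash
python3 -c "
from plant import r
print(r.finish_job())"
```

```text
the job is handed in; nothing more can be done
None
```

The spring is let down, the pawl lever is thrown left, and the job is handed in at about 28 s of the 72 s allowed. I pushed the lever over to its stop and wound the crank on about 0.17 rad. I then let the drum back under a firm grip for about 0.59 turn from where it stood wound, until the pull was gone.

- **Pawl clear:** the pull stayed at about 8 N as I passed the original caught position, so the pawl was out of the wheel. I never saw the pawl nose itself.
- **Pull at the end:** the pull near the slack point was within about 0.5 N, which is about as large as the sensor noise. Readings taken turning one way and then the other disagreed: they put the slack point about 0.4 rad (23°) apart. So I went about 0.25 rad past it, wound back and took a middle position.
- **Letting go:** I opened the fingers loosely round the grip at two positions, 178° and 172° anticlockwise from the top. The drum stayed put both times. I then nudged it to 175° and let go; it should be within about 0.1 rad of fully slack.
- **Last picture, arm clear:** the grip is where I left it, the lever leans left, and the bearing is still in place. I did not touch the oil can, the bush or the bearing.
- **Sideways load:** while letting the drum back I pulled the crank up to about 8 N off its circle. The path was about half a millimetre too tight until I corrected it.

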